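Turn the relay board over against the soldering jig

TASK

The small circuit board has been left component side down on the bench in front of the brown soldering jig. Without pinching it or picking it up, push it gently with the fingertips against the front edge of the jig until it tips up on edge there and flips over onto the jig, component side up; then push it back until its edge lies flush along the stop strip at the back of the jig. Leave the solder reel, the flux bottle and the cutters alone, and finish clear of everything.

Things in the scene. Friction and masses are not known exactly. Their poses are not given: they have to be found in the camera images.
- board: Blue circuit board 120 (its x) x 75 (y) x 2 mm, about 90 g, parts 15 mm tall on one face. It starts standing on them: origin on the bench under its middle, z up, laminate 15 to 17 mm above the bench and overhanging all round; its +x (lead) end faces the jig, within 0.3 rad. Flipped, z points down and the origin is level with the parts' tops, 17 mm above what the laminate lies on.
- board_relays (a point): On the component face, midway between the outer (lead end) faces of two black relays, at half their height: board x = 45.5 mm, 7.5 mm from the laminate. The relays, 15 x 19 x 15 mm, 6 mm apart, cover board x 30.5 to 45.5, y -22 to 22 mm. Nothing stands between them and the lead edge, 14.5 mm away.
- board_strip (a point): On the component face, middle of the outer (trail end) face of a grey terminal strip 12 x 42 x 15 mm, at half its height: board x = -35 mm. Nothing stands between it and the trailing edge, 25 mm away. Two black capacitors, 12 mm across and 15 mm tall, stand at board x 2, y -25 and 25 mm.
- board_lead (a point): Middle of the board's lead edge (board x = +60 mm), at half the laminate's thickness: the edge that meets the jig's front and on which the board tips up.
- board_trail (a point): Middle of the board's opposite, trailing edge (board x = -60 mm), at half the laminate's thickness: the edge that is pushed, rises, and in the end lies at the stop strip.
- jig: Soldering jig, fixed to the bench: brown phenolic slab 143 mm deep (its x), 240 mm wide (its y), 20 mm high, upright front face at x = -71.5 mm, flat top. The stop strip along its back is 8 mm thick and stands 9 mm above the top. Origin under the slab's middle at bench level; x points level from the front to the stop strip.
- jig_front (a point): Middle of the slab's upper front edge, 20 mm above the bench.
- jig_stop (a point): Foot of the stop strip's inner face, in the middle of its length, level with the slab's top; 135 mm behind the front edge.
- reel: Bystander: a solder reel of bright metal standing on its flange, 54 mm diameter, 40 mm high; origin under its middle.
- flux: Bystander: a white flux bottle with a black cap, 34 mm diameter, 75 mm high, behind the jig; origin under its middle.
- cutters: Bystander: flush cutters with grey handles lying flat, about 135 x 60 mm, 14 mm high; origin on the bench under the middle, jaws along +x.
There are look-alikes about, which are no part of the job. Several things have the shape of the board; the one meant has the colours described above.

How it is judged:
By the outcome, as a careful person would: the job done as asked, in the order asked, and still so for the second after the job is handed in, with the robot touching nothing.
It also fails if it takes over 56 s, if anything falls off the work surface, if the arm or the gripper's body presses on something with over 40 N, if the wrist force passes 120 N, or if a joint passes its speed limit or range.

ROBOT

A 6-joint arm with a two-finger parallel gripper is mounted at the origin on the work surface. World frame = base frame: x ahead of the robot, y to its left, z up, the work surface at z = 0. Lengths are in m, angles in rad, forces in N, time in s.
With the tool pointing down it reaches from about 0.25 to 0.775 m from the base axis. Payload 4 kg.
Tool frame: the origin (TCP) lies at the very end of the fingers, on their centre line; the grasp point (between the pads) lies 19 mm behind it (pinch_z is the distance from the TCP to the grasp point, in m); z points along the fingers, y is the line along which they close (so a half turn about z gives the same grasp; the last joint's range is limited). The gripper opens to 94 mm and grips with 3 to 60 N. Pads are 16 mm wide; open, the fingers measure 119 mm over their backs; the gripper's body (75 mm by 177 mm) begins 78 mm behind the grasp point.
Start: joints at [-1.232, 0.087, 1.371, -0, 1.684, -0.103], TCP at [0.235, -0.497, 0.174] pointing down, gripper open.
Joint ranges: [-3.1, 3.1], [-0.76, 2.03], [0.27, 2.55], [-1.08, 4.22], [0.17, 2.65], [-2.57, 2.57]. Speed limits (rad/s): [2.79, 2.79, 3.14, 3.14, 3.14, 3.14].

INTERFACE

Orientations are given as a rotation vector (axis times angle).
In Python, from cell import sense, get_image, sign_off, pinch_z gives the robot as it stands. The module is installed in compiled form; this text tells all that it offers.
- The arm moves only by the tool play_rows, never from a script. Its argument "steps" is a list of rows, each a list of 2 entries, a list of its own where there are three numbers: the shift along the tool's x, y, z normalised to -1 to 1, where 1 is 2.5 cm, then the turn about the tool's z normalised to -1 to 1, where 1 is 4 degrees. In form: [[[tx, ty, tz], yaw], ...]. A call has 1 to 10 rows; each row shifts and turns the commanded pose from where the row before left it, along the tool's axes as they then stand; what a row does not reach is not made up. A row lasts 1/8 s, in which the tool goes at most 62.5 mm and 10.7 degrees, less where a joint would pass 70% of its speed; a pose out of reach is approached as far as the arm can. A call with a number of a shift or a turn outside -1 to 1 is refused whole. A call with a gripper value outside its range is refused whole. "gripper" is the finger opening in mm, from 0 to 94, set as the call begins (left out, the last holds). The fingers move at their own pace and stop on an object; the grip force is fixed at half the most. Time passes only in rows, so rows that do not move let the fingers close. It gives the time, the measured TCP pose, the force, the opening and the grip force at its end, in the units of the state.
- sense(): the state, without advancing time (a new reading comes with each control period).
- get_image(name): name is "scene" or "top" or "wrist"; returns a dict with "image" (480x640x3 uint8, red, green, blue), "fx", "fy", "cx", "cy" (pixels), "k1" (the pictures are not rectified: a ray, as slopes to the right and down, at radius r is drawn at 1 + k1 r^2 times it, then the intrinsics apply), "extrinsics" (4x4, takes a point from world to camera coordinates); the wrist camera has in their place "hand_eye" (4x4, takes a point from camera to tool coordinates, whose origin is the TCP and whose axes are the flange's). Camera axes: x right, y down, z forward; pixel columns grow to the right and rows downward; lengths in m; the calibration is good to about 2 mm. A picture is of the moment at which its call begins: read the wrist's pose just before it. There is no depth.
- sign_off(): hands the job in; it is judged then, once.
The state is a dict: "time_s": time; "joint_pos": joint angles; "joint_vel": joint speeds; "joint_torque": joint torques, N m; "eef_pos": TCP position; "eef_rot": TCP orientation; "ft_force": force on the tool from outside, world axes, zero at the start; "moment": the same for the moment, N m; "grip_width": finger opening in m; "grip_force": force on a finger pad.
Only numpy, scipy, OpenCV 4.12 (cv2) and the standard library are available. Lean on these libraries where they do the work, as an engineer would, in place of code of your own. Each camera call takes 0.05 s, during which the arm holds its last target. There are 200 camera calls.

## Working session

There is one attempt and no reset: what is moved stays moved. The work goes in short steps, Python scripts to look and compute and a tool call to move; the robot and the scene stay as the last step left them, time stands still between calls to the robot, and variables do not carry over. Pictures are saved under pics/ and viewed, at most 13 in all, crops included, and the job is handed in when it is done.

Besides the shell and the picture viewer there is one more tool, called after "Emit:" in YAML: its name, and indented under it one key for each argument. play_rows: Moves the arm, as the interface text tells. Its arguments: {"type":"object","properties":{"steps":{"type":"array"},"gripper":{"type":"number"}},"required":["steps"]}

```bash
mkdir -p pics; cat > h.py <<'E'
import numpy as np, cv2
from cell import sense, get_image, sign_off, pinch_z
from scipy.spatial.transform import Rotation as R
def cam(n):
    s=sense(); d=get_image(n)
    if n=="wrist":
        T=np.eye(4);T[:3,:3]=R.from_rotvec(s["eef_rot"]).as_matrix();T[:3,3]=s["eef_pos"]
        d["c2w"]=T@np.array(d["hand_eye"])
    else: d["c2w"]=np.linalg.inv(np.array(d["extrinsics"]))
    return d
def ray(d,uv):
    uv=np.asarray(uv,float).reshape(-1,2)
    K=np.array([[d["fx"],0,d["cx"]],[0,d["fy"],d["cy"]],[0,0,1]])
    p=cv2.undistortPoints(uv.reshape(-1,1,2),K,np.array([d["k1"],0,0,0.])).reshape(-1,2)
    v=np.c_[p,np.ones(len(p))]@d["c2w"][:3,:3].T
    return d["c2w"][:3,3],v
def onz(d,uv,z):
    o,v=ray(d,uv); return o+v*((z-o[2])/v[:,2])[:,None]
def proj(d,P):
    M=np.linalg.inv(d["c2w"]);q=np.atleast_2d(P)@M[:3,:3].T+M[:3,3];x=q[:,:2]/q[:,2:]
    x=x*(1+d["k1"]*(x**2).sum(1))[:,None];return x*[d["fx"],d["fy"]]+[d["cx"],d["cy"]]
def save(d,f): cv2.imwrite(f,d["image"][:,:,::-1])
E
python3 - <<'E'
from h import *
import pickle
s=sense();print(s["eef_pos"],s["eef_rot"],s["ft_force"],s["time_s"],pinch_z)
for n in["top","scene"]:
    d=cam(n);save(d,f"pics/{n}0.png");pickle.dump(d,open(n+"0.pkl","wb"));print(n,d["c2w"].round(3).tolist(),d["fx"],d["k1"])
E
```

```text
[ 0.23496255 -0.49662697  0.17321586] [-3.06317074e+00 -6.87964918e-01  4.83060755e-04] [ 0.40746455  0.53133652 -0.13714553] 0.0 0.0188
top [[-0.002, -0.99, 0.139, 0.46], [-1.0, 0.003, 0.008, -0.013], [-0.008, -0.139, -0.99, 0.864], [0.0, 0.0, 0.0, 1.0]] 482.7076390745762 -0.09425047725132477
scene [[-0.414, 0.66, -0.627, 1.204], [0.91, 0.307, -0.278, 0.295], [0.009, -0.685, -0.728, 0.805], [0.0, 0.0, 0.0, 1.0]] 623.8536601064061 -0.023244932163513556
```

View pics/top0.png

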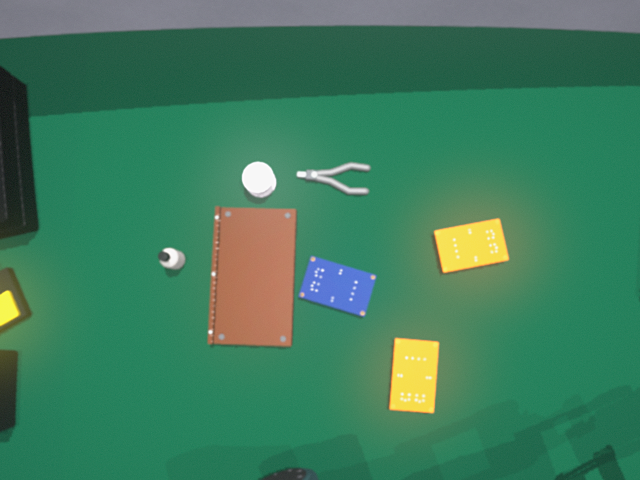

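View pics/scene0.png

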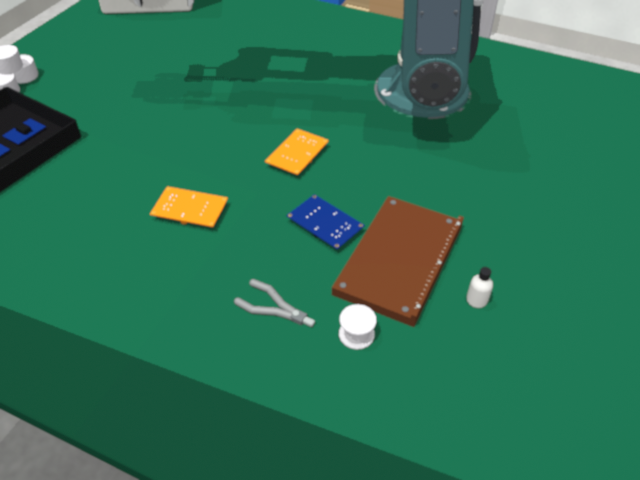

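The top view shows the blue board, parts down, at (338,287). Just left of it is the brown jig at (252,277), with its stop strip along column 213. The two orange boards at (472,246) and (414,375) have the board's shape but the wrong colour. The blue one beside the jig's front fits the description. Next I measure it and check it in an enlarged crop.

```bash
python3 - <<'E'
from h import *
import pickle
for n in["top","scene"]:
    d=pickle.load(open(n+"0.pkl","rb"));hsv=cv2.cvtColor(d["image"],cv2.COLOR_RGB2HSV)
    for nm,lo,hi,z in[("board",(105,110,60),(130,255,255),.017),("jig",(3,90,60),(13,255,220),.020)]:
        m=cv2.inRange(hsv,lo,hi);m=cv2.morphologyEx(m,cv2.MORPH_CLOSE,np.ones((9,9)));cs,_=cv2.findContours(m,0,2)
        for c in sorted(cs,key=cv2.contourArea)[::-1][:2]:
            if cv2.contourArea(c)<800: continue
            P=onz(d,c.reshape(-1,2).astype(float),z)[:,:2].astype(np.float32)
            r=cv2.minAreaRect(P*1000);print(n,nm,np.round(r[0],1),np.round(r[1],1),round(r[2],1),cv2.boundingRect(c));print(cv2.boxPoints(r).round(0).tolist())
d=pickle.load(open("top0.pkl","rb"))
print(onz(d,[[258,180],[301,174],[368,167],[366,192],[171,259]],.01).round(3)[:,:2].tolist())
s=sense();print(R.from_rotvec(s["eef_rot"]).as_matrix().round(3).tolist())
c=cv2.resize(d["image"][190:360,190:400],None,fx=3.5,fy=3.5,interpolation=2)
cv2.imwrite("pics/crop.png",c[:,:,::-1])
E
```

```text
top board [487.9 -22.1] [119.9  75.5] 73.2 (299, 257, 76, 60)
[[434.0, -69.0], [507.0, -90.0], [541.0, 24.0], [469.0, 46.0]]
top jig [506.4 126.3] [145.2 239.9] 88.3 (208, 207, 88, 139)
[[384.0, 57.0], [624.0, 50.0], [628.0, 195.0], [389.0, 202.0]]
scene board [491.7 -20.6] [120.7  76.3] 73.0 (291, 197, 73, 52)
[[438.0, -67.0], [510.0, -89.0], [546.0, 26.0], [473.0, 48.0]]
scene jig [510.6 128.6] [142.6 258.8] 88.2 (333, 198, 130, 127)
[[379.0, 61.0], [638.0, 53.0], [642.0, 196.0], [383.0, 204.0]]
[[0.68, 0.121], [0.691, 0.043], [0.704, -0.08], [0.657, -0.075], [0.536, 0.276]]
[[0.904, 0.428, -0.001], [0.428, -0.904, 0.002], [0.0, -0.002, -1.0]]
```

View pics/crop.png

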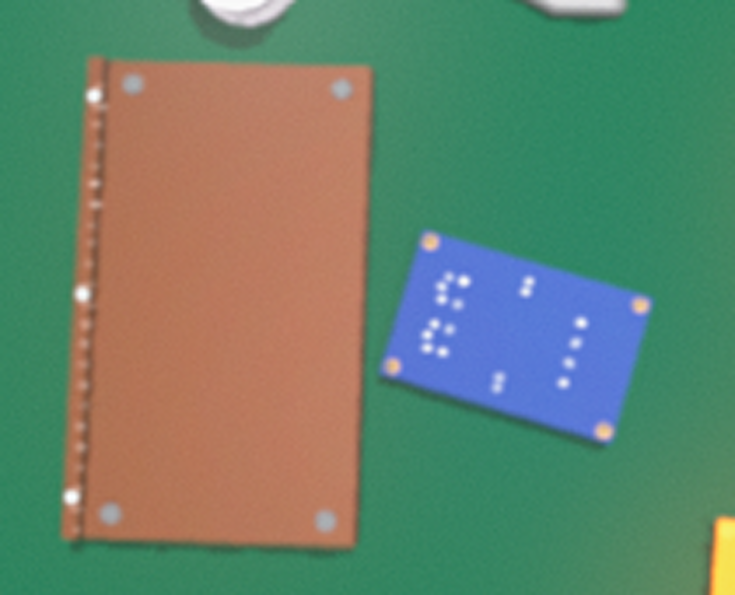

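The crop confirms it: blue board, with the relay pin group at the lead (left) end, 15° off the jig's axis. I'll go behind its trailing edge.

Emit:
play_rows:
  steps:
    - [[0.96,-0.57,0],0]
    - [[0.96,-0.57,0],0]
    - [[0.96,-0.57,0],0]
    - [[0.96,-0.57,0],0]
    - [[0.96,-0.57,0],0]
    - [[0.96,-0.57,0],0]
    - [[0.96,-0.57,0],0]
    - [[0.96,-0.57,0],0]
  gripper: 40

```text
time_s: 1.1
eef_pos: [0.3602, -0.311, 0.1739]
eef_rot: [-3.065, -0.688, 0.001]
ft_force: [-0.0, 1.4, 0.1]
grip_width: 0.0399
grip_force: 0.0
```

Emit:
play_rows:
  steps:
    - [[0.96,-0.57,0],0]
    - [[0.96,-0.57,0],0]
    - [[0.96,-0.57,0],0]
    - [[0.96,-0.57,0],0]
    - [[0.96,-0.57,0],0]
    - [[0.96,-0.57,0],0]
    - [[0.96,-0.57,0],0]
    - [[0.96,-0.57,0],0]

```text
time_s: 2.1
eef_pos: [0.4849, -0.126, 0.1738]
eef_rot: [-3.065, -0.688, 0.001]
ft_force: [0.1, 0.4, -0.4]
grip_width: 0.0402
grip_force: 0.0
```

Emit:
play_rows:
  steps:
    - [[0,0,0],-1]
    - [[0,0,0],-1]
    - [[0,0,0],-1]
    - [[0,0,0],-1]
    - [[0,0,0],-1]
    - [[0,0,0],-1]
    - [[0,0,0],-1]
    - [[0,0,0],-1]
    - [[0,0,0],-1]
    - [[0,0,0],-1]

```text
time_s: 3.35
eef_pos: [0.4845, -0.1268, 0.1737]
eef_rot: [-2.642, -1.698, 0.001]
ft_force: [0.6, -0.1, -0.3]
grip_width: 0.0399
grip_force: 0.0
```

Emit:
play_rows:
  steps:
    - [[0,0,0],-1]
    - [[0,0,0],-1]
    - [[0,0,0],-1]
    - [[0,0,0],-1]
    - [[0,0,0],-1]
    - [[0,0,0],-0.75]
    - [[0,0,0],0]

```text
time_s: 4.22
eef_pos: [0.4845, -0.1268, 0.1738]
eef_rot: [-2.254, -2.187, 0.001]
ft_force: [-1.0, 1.0, -0.4]
grip_width: 0.04
grip_force: 0.0
```

```bash
python3 - <<'E'
from h import *
s=sense();M=R.from_rotvec(s["eef_rot"]).as_matrix();print(s["eef_pos"],M.round(3).tolist(),s["joint_pos"],s["ft_force"])
print(np.degrees(np.arctan2(M[1,0],M[0,0])))
d=cam("wrist");save(d,"pics/w1.png")
E
```

```text
[ 0.48450607 -0.12678935  0.17382282] [[0.03, 1.0, -0.001], [1.0, -0.03, 0.0], [0.0, -0.001, -1.0]] [-3.69163712e-01 -2.17306635e-02  1.48392950e+00 -5.38634386e-05
  1.68043897e+00 -3.39098496e-01] [-1.01560564  0.98790331 -0.41488383]
88.2770453526177
```

View pics/w1.png

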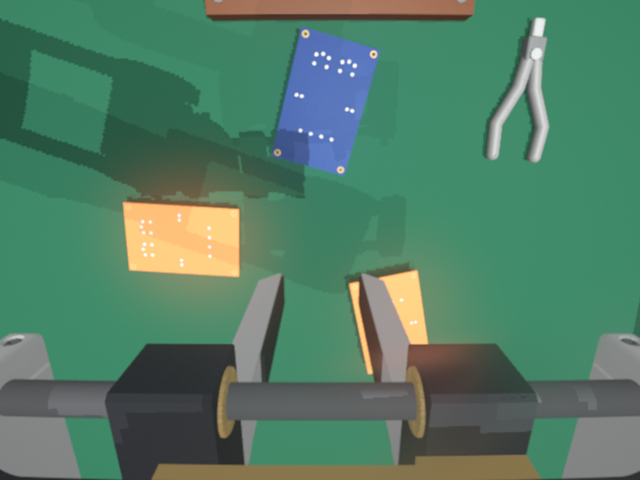

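Emit:
play_rows:
  steps:
    - [[0,0,1],0]
    - [[0,0,1],0]
    - [[0,0,1],0]
    - [[0,0,1],0]
    - [[0,0,1],0]
    - [[0,0,1],0]
    - [[0,0,0.56],0]
    - [[0,0,0],0]

```text
time_s: 5.28
eef_pos: [0.4839, -0.1266, 0.0093]
eef_rot: [-2.253, -2.187, 0.002]
ft_force: [0.4, -0.2, 0.8]
grip_width: 0.0402
grip_force: 0.0
```

Emit:
play_rows:
  steps:
    - [[0.3,0,0],0]
    - [[0.3,0,0],0]
    - [[0.25,0,0],0]
    - [[0.15,0,0],0]
    - [[0.15,0,0],0]
    - [[0.15,0,0],0]
    - [[0.15,0,0],0]
    - [[0.15,0,0],0]

```text
time_s: 6.28
eef_pos: [0.486, -0.0868, 0.0103]
eef_rot: [2.254, 2.188, -0.0]
ft_force: [0.1, -0.4, 0.3]
grip_width: 0.0402
grip_force: 0.0
```

```bash
python3 - <<'E'
from h import *
s=sense();print(s["eef_pos"],s["ft_force"])
d=cam("top");save(d,"pics/t1.png")
hsv=cv2.cvtColor(d["image"],cv2.COLOR_RGB2HSV);m=cv2.inRange(hsv[230:340,290:400],(105,110,60),(130,255,255))
ys,xs=np.nonzero(m);P=onz(d,np.c_[xs+290,ys+230],.017)[:,:2]
r=cv2.minAreaRect((P*1000).astype(np.float32));print(r)
E
```

```text
[ 0.48597283 -0.08675939  0.01033882] [ 0.1407357  -0.41860057  0.29736904]
((489.5594482421875, -16.810821533203125), (108.71043395996094, 75.51119232177734), 73.32331848144531)
```

Emit:
play_rows:
  steps:
    - [[0.1,0,0],0]
    - [[0.1,0,0],0]
    - [[0.05,0,0],0]
    - [[0,0,0],0]

```text
time_s: 6.82
eef_pos: [0.4862, -0.0807, 0.0104]
eef_rot: [2.254, 2.189, -0.0]
ft_force: [1.3, -0.2, 0.1]
grip_width: 0.0401
grip_force: 0.0
```

```bash
python3 - <<'E'
from h import *
s=sense();print(s["eef_pos"],s["ft_force"])
d=cam("wrist");save(d,"pics/w2.png")
E
```

```text
[ 0.48616327 -0.08066782  0.01036026] [ 1.29840533 -0.1655144   0.10527491]
```

View pics/w2.png

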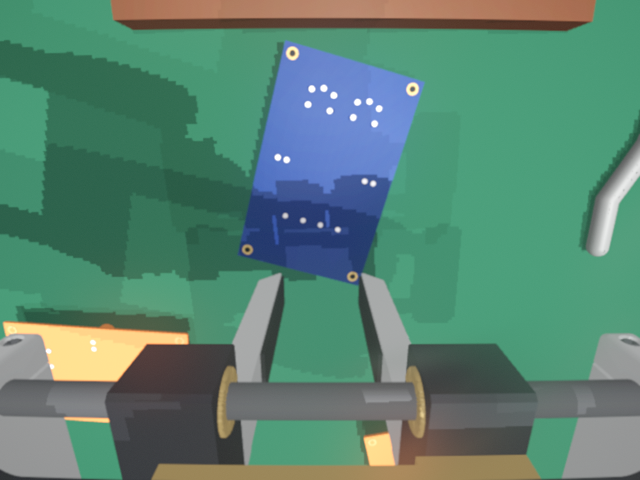

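The board's near corner, at (358,283), has slipped between the fingers, whose tips are at (280,275) and (365,275). I'll back off, narrow the opening and shift sideways.

Emit:
play_rows:
  steps:
    - [[-0.5,0,0],0]
    - [[-0.5,0,0],0]
    - [[0,0.24,0],0]
    - [[0,0,0],0]

```text
time_s: 7.38
eef_pos: [0.4919, -0.1062, 0.0104]
eef_rot: [2.255, 2.188, 0.0]
ft_force: [-0.7, -1.1, 0.2]
grip_width: 0.0401
grip_force: 0.0
```

Emit:
play_rows:
  steps:
    - [[0,0,0],0]
    - [[0,0,0],0]
    - [[0.2,0,0],0]
    - [[0.2,0,0],0]
    - [[0.2,0,0],0]
    - [[0.2,0,0],0]
    - [[0.2,0,0],0]
    - [[0.2,0,0],0]
  gripper: 22

```text
time_s: 8.38
eef_pos: [0.4923, -0.0755, 0.0104]
eef_rot: [2.254, 2.188, -0.0]
ft_force: [0.5, -0.1, -0.1]
grip_width: 0.0218
grip_force: 0.0
```

```bash
python3 - <<'E'
from h import *
s=sense();print(s["eef_pos"],s["ft_force"])
d=cam("wrist");save(d,"pics/w3.png")
E
```

```text
[ 0.49232044 -0.07553043  0.01038058] [ 0.45276342 -0.09433147 -0.09438474]
```

View pics/w3.png

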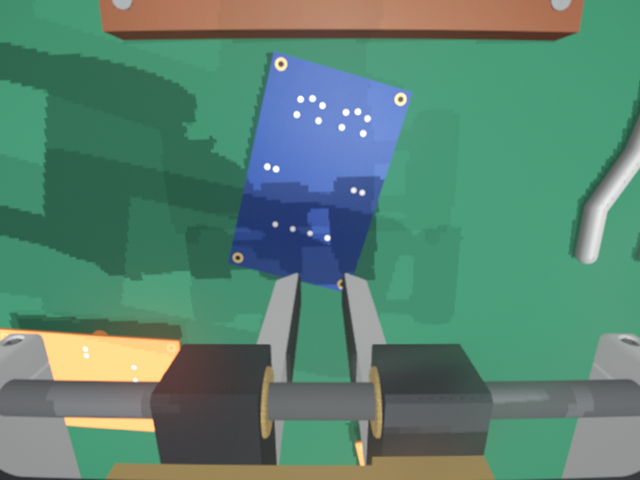

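```bash
python3 - <<'E'
from h import *
s=sense();d=cam("wrist");t=np.array(s["eef_pos"]);M=R.from_rotvec(s["eef_rot"]).as_matrix()
print("corners",onz(d,[[274,54],[411,93],[230,262],[340,290]],.017).round(4)[:,:2].tolist())
print("jigfront",onz(d,[[102,29],[580,29]],.020).round(4)[:,:2].tolist(),"foot",onz(d,[[107,39],[575,39]],.0).round(4)[:,:2].tolist())
for o in [[0,0,0],[.008,.011,0],[.008,.0235,0],[-.008,.011,0],[.008,.011,-.07]]: print(o,proj(d,t+M@np.array(o)).round(0).tolist())
print(d["hand_eye"])
print(sense()["ft_force"])
E
```

```text
corners [[0.4707, 0.0459], [0.5418, 0.025], [0.4369, -0.0671], [0.5027, -0.0873]]
jigfront [[0.3849, 0.0603], [0.6259, 0.0538]] foot [[0.376, 0.0604], [0.6369, 0.0533]]
[0, 0, 0] [[323.0, 268.0]]
[0.008, 0.011, 0] [[340.0, 256.0]]
[0.008, 0.0235, 0] [[361.0, 256.0]]
[-0.008, 0.011, 0] [[340.0, 280.0]]
[0.008, 0.011, -0.07] [[349.0, 310.0]]
[[ 3.53293900e-04 -9.58369383e-01 -2.85531087e-01  8.34076384e-02]
 [ 9.99999549e-01  5.90288113e-04 -7.43948116e-04 -8.05488512e-04]
 [ 8.81522703e-04 -2.85530695e-01  9.58369159e-01 -2.10673118e-01]
 [ 0.00000000e+00  0.00000000e+00  0.00000000e+00  1.00000000e+00]]
[ 0.33200736 -0.63903754  0.13699953]
```

Emit:
play_rows:
  steps:
    - [[0.15,0,0],0]
    - [[0.15,0,0],0]
    - [[0,0,0],0]

```text
time_s: 8.85
eef_pos: [0.4925, -0.0682, 0.0104]
eef_rot: [2.254, 2.189, -0.0]
ft_force: [0.4, 0.2, 0.2]
grip_width: 0.0225
grip_force: 0.0
```

```bash
cat >> h.py <<'E'
def board(n="wrist",z=.017,lo=(105,90,40),f=None):
    d=cam(n); 
    if f: save(d,f)
    hsv=cv2.cvtColor(d["image"],cv2.COLOR_RGB2HSV);m=cv2.inRange(hsv,lo,(130,255,255))
    m=cv2.morphologyEx(m,cv2.MORPH_CLOSE,np.ones((7,7)));m=cv2.morphologyEx(m,cv2.MORPH_OPEN,np.ones((5,5)))
    c=max(cv2.findContours(m,0,2)[0],key=cv2.contourArea)
    P=(onz(d,c.reshape(-1,2).astype(float),z)[:,:2]*1000).astype(np.float32);r=cv2.minAreaRect(P)
    print(n,np.round(r[0],1),np.round(r[1],1),round(r[2],1),cv2.boxPoints(r).round(0).tolist());return d,c
E
python3 - <<'E'
from h import *
s=sense();print(s["eef_pos"],s["ft_force"])
d,c=board(f="pics/w4.png")
g=cv2.resize(d["image"][220:340,220:420],None,fx=4,fy=4,interpolation=2);cv2.imwrite("pics/w4c.png",g[:,:,::-1])
E
```

```text
[ 0.49252929 -0.06817643  0.01036748] [0.43725839 0.2314166  0.22168816]
wrist [488.8 -21.6] [119.8  75.1] 73.0 [[435.0, -68.0], [507.0, -90.0], [542.0, 25.0], [470.0, 47.0]]
```

View pics/w4c.png

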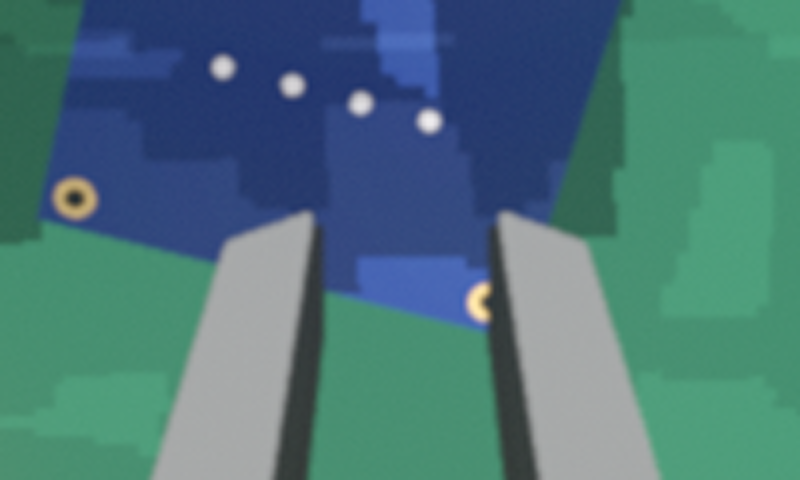

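The fingertips are seen over the board at crop (310,215) and (500,215), yet the board hasn't moved. So the tips sit higher than assumed. I'll back off and check their height from the scene camera.

Emit:
play_rows:
  steps:
    - [[-0.6,0,0],0]
    - [[-0.6,0,0],0]
    - [[-0.6,0,0],0]
    - [[0,0,0],0]

```text
time_s: 9.4
eef_pos: [0.4912, -0.1149, 0.0104]
eef_rot: [2.257, 2.185, -0.0]
ft_force: [-0.3, 0.2, 0.0]
grip_width: 0.0219
grip_force: 0.0
```

```bash
python3 - <<'E'
from h import *
s=sense();t=np.array(s["eef_pos"]);print(t,s["ft_force"])
d=cam("scene");p=proj(d,t)[0];print(p,proj(d,t+[0,0,.02]),proj(d,[[.507,-.09,.017],[.435,-.068,.017]]))
u,v=p.astype(int);x0,y0=u-70,v-70
g=cv2.resize(d["image"][y0:y0+120,x0:x0+150],None,fx=5,fy=5,interpolation=2).copy()
for h,c in((0,(255,0,0)),(.02,(255,255,0))):
    for o in(-.011,.011):
        q=(proj(d,t+[o,.008,h])[0]-[x0,y0])*5;cv2.circle(g,tuple(int(a) for a in q),4,c,-1)
cv2.imwrite("pics/s5.png",g[:,:,::-1])
E
```

```text
[ 0.49116033 -0.11494677  0.01039292] [-0.25270122  0.17660346  0.03866656]
[277.71489236 207.49843841] [[277.21414686 199.53036841]] [[285.85900403 214.52741723]
 [314.01712596 193.25455808]]
```

View pics/s5.png

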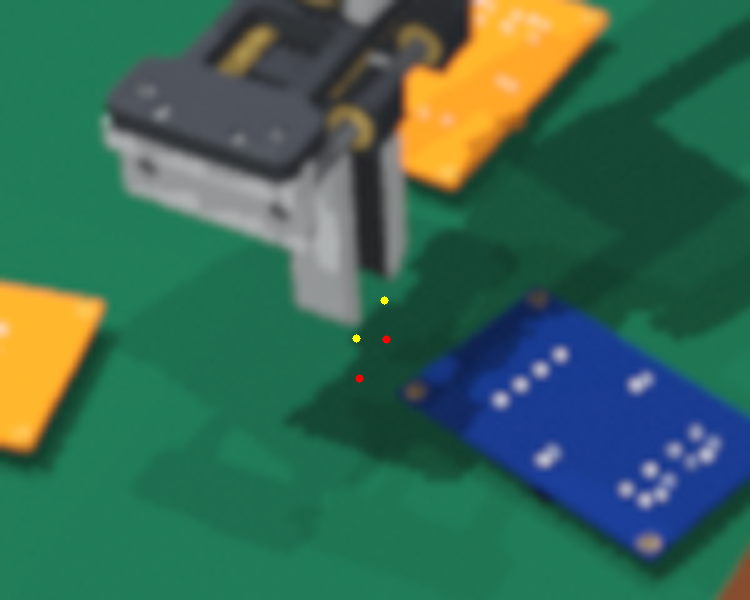

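The tips are about 25 mm above the reported TCP height: the visible tip corner is at crop (358,323), while the TCP projects to (360,378). I'll descend further with force checks.

Emit:
play_rows:
  steps:
    - [[0,0,0.4],0]
    - [[0,0,0.3],0]
    - [[0,0,0.15],0]
    - [[0,0,0],0]

```text
time_s: 9.95
eef_pos: [0.4908, -0.1129, -0.0115]
eef_rot: [-2.253, -2.188, 0.001]
ft_force: [0.1, 1.1, 0.4]
grip_width: 0.0219
grip_force: 0.0
```

Emit:
play_rows:
  steps:
    - [[0,0,0.1],0]
    - [[0,0,0],0]

```text
time_s: 10.2
eef_pos: [0.4912, -0.1133, -0.0134]
eef_rot: [2.254, 2.189, -0.0]
ft_force: [-0.2, 0.2, 0.6]
grip_width: 0.0224
grip_force: 0.0
```

Emit:
play_rows:
  steps:
    - [[0,0,0.08],0]
    - [[0,0,0],0]

```text
time_s: 10.45
eef_pos: [0.4911, -0.1134, -0.0155]
eef_rot: [-2.254, -2.188, 0.0]
ft_force: [-0.3, 0.6, 0.0]
grip_width: 0.0223
grip_force: 0.0
```

Emit:
play_rows:
  steps:
    - [[0.25,0,0],0]
    - [[0.25,0,0],0]
    - [[0.15,0,0],0]
    - [[0.15,0,0],0]
    - [[0.15,0,0],0]
    - [[0,0,0],0]

```text
time_s: 11.2
eef_pos: [0.4919, -0.0893, -0.0154]
eef_rot: [-2.253, -2.189, -0.0]
ft_force: [0.0, 0.4, 0.2]
grip_width: 0.0219
grip_force: 0.0
```

```bash
python3 - <<'E'
from h import *
board()
E
```

```text
wrist [487.6 -12.5] [121.   75.2] 74.7 [[435.0, -61.0], [508.0, -81.0], [540.0, 36.0], [467.0, 56.0]]
```

Emit:
play_rows:
  steps:
    - [[0.1,0,0],0]
    - [[0.1,0,0],0]
    - [[0.1,0,0],0]
    - [[0.1,0,0],0]
    - [[0,0,0],0]

```text
time_s: 11.88
eef_pos: [0.493, -0.0798, -0.0145]
eef_rot: [2.252, 2.187, 0.001]
ft_force: [-0.0, -1.9, 3.4]
grip_width: 0.0222
grip_force: 2.1
```

```bash
python3 - <<'E'
from h import *
board()
E
```

```text
wrist [488.3 -10.2] [120.4  75.5] 76.0 [[437.0, -59.0], [510.0, -78.0], [539.0, 39.0], [466.0, 57.0]]
```

Emit:
play_rows:
  steps:
    - [[-0.4,0,0],0]
    - [[-0.6,0,0],0]
    - [[0,0,0.15],0]
    - [[0,0,0.1],0]
    - [[0,0,0],0]

```text
time_s: 12.55
eef_pos: [0.4909, -0.1042, -0.0223]
eef_rot: [-2.253, -2.188, 0.001]
ft_force: [1.5, -0.4, -0.1]
grip_width: 0.0217
grip_force: 0.0
```

Emit:
play_rows:
  steps:
    - [[0,0,0.08],0]
    - [[0,0,0],0]

```text
time_s: 12.8
eef_pos: [0.4914, -0.1044, -0.0238]
eef_rot: [-2.253, -2.189, 0.0]
ft_force: [-0.2, -0.4, -0.3]
grip_width: 0.0219
grip_force: 0.0
```

```bash
python3 - <<'E'
from h import *
board(f="pics/w6.png")
s=sense();t=np.array(s["eef_pos"])
d=cam("scene");p=proj(d,t)[0];u,v=p.astype(int);g=d["image"][v-50:v+30,u-50:u+50]
cv2.imwrite("pics/s6.png",cv2.resize(g,None,fx=6,fy=6)[:,:,::-1]);print(u,v,p)
E
```

```text
wrist [486.6 -15.5] [110.1  75.2] 76.4 [[437.0, -60.0], [510.0, -78.0], [536.0, 29.0], [463.0, 47.0]]
283 222 [283.49893706 222.40743934]
```

Emit:
play_rows:
  steps:
    - [[0.3,0,0],0]
    - [[0.3,0,0],0]
    - [[0.15,0,0],0]
    - [[0.1,0,0],0]
    - [[0.1,0,0],0]
    - [[0,0,0],0]

```text
time_s: 13.65
eef_pos: [0.4945, -0.0842, -0.0223]
eef_rot: [2.248, 2.182, -0.002]
ft_force: [3.3, -8.3, -0.7]
grip_width: 0.0222
grip_force: 3.9
```

```bash
python3 - <<'E'
from h import *
board("top",lo=(105,110,60)); board()
E
```

```text
top [493.   13.4] [72.8 75.6] 77.9 [[448.0, -14.0], [522.0, -30.0], [538.0, 41.0], [464.0, 57.0]]
wrist [489.1  -9.1] [121.6  75.5] 77.4 [[439.0, -60.0], [513.0, -77.0], [539.0, 42.0], [465.0, 58.0]]
```

Force is 8 N and the board isn't turning: its left lead corner has jammed against the jig. I'll square it by pushing the trailing end sideways from the board's left.

Emit:
play_rows:
  steps:
    - [[-0.5,0,0],0]
    - [[0,0,-1],0]
    - [[0,0,-1],0]
    - [[0.48,-0.9,0],0]
    - [[0.48,-0.9,0],0]
    - [[0.48,-0.9,0],0]
    - [[0.48,-0.9,0],0]
    - [[0,0,1],0]
    - [[0,0,1],0]
    - [[0,0,0],0]

```text
time_s: 15.0
eef_pos: [0.4006, -0.0419, -0.0256]
eef_rot: [-2.25, -2.185, 0.004]
ft_force: [0.3, 0.8, 0.7]
grip_width: 0.0215
grip_force: 0.0
```

```bash
python3 - <<'E'
from h import *
board("top",lo=(105,110,60)); board()
E
```

```text
top [487.8 -10.2] [119.5  75.7] 77.4 [[438.0, -60.0], [512.0, -77.0], [538.0, 40.0], [464.0, 56.0]]
wrist [489. -10.] [120.4  75.5] 77.5 [[439.0, -61.0], [513.0, -77.0], [539.0, 41.0], [465.0, 57.0]]
```

Emit:
play_rows:
  steps:
    - [[0,0.3,0],0]
    - [[0,0.3,0],0]
    - [[0,0.2,0],0]
    - [[0,0.2,0],0]
    - [[0,0.2,0],0]
    - [[0,0.1,0],0]
    - [[0,0.1,0],0]
    - [[0,0,0],0]

```text
time_s: 16.1
eef_pos: [0.4385, -0.0439, -0.0235]
eef_rot: [2.254, 2.188, 0.0]
ft_force: [-3.4, -2.1, 3.7]
grip_width: 0.022
grip_force: 2.1
```

```bash
python3 - <<'E'
from h import *
board("top",lo=(105,110,60)); board()
E
```

```text
top [499.8  20.9] [64.1 75.7] 87.5 [[461.0, -9.0], [536.0, -13.0], [539.0, 51.0], [463.0, 55.0]]
wrist [499.7  -5.2] [120.3  75.6] 87.2 [[459.0, -63.0], [534.0, -67.0], [540.0, 53.0], [465.0, 57.0]]
```

Emit:
play_rows:
  steps:
    - [[0,-0.4,0],0]
    - [[0,0,-1],0]
    - [[0,0,-1],0]
    - [[-0.55,0.65,0],0]
    - [[-0.55,0.65,0],0]
    - [[-0.55,0.65,0],0]
    - [[-0.55,0.65,0],0]
    - [[0,0,1],0]
    - [[0,0,1],0]
    - [[0,0,0],0]
  gripper: 40

```text
time_s: 17.45
eef_pos: [0.4889, -0.0987, -0.0263]
eef_rot: [-2.25, -2.184, 0.002]
ft_force: [-0.6, 0.6, 0.2]
grip_width: 0.04
grip_force: 0.0
```

```bash
python3 - <<'E'
from h import *
board("top",lo=(105,110,60)); board()
print(sense()["eef_pos"])
E
```

```text
top [498.8  -0.6] [107.4  75.7] 87.4 [[459.0, -52.0], [534.0, -56.0], [539.0, 51.0], [463.0, 55.0]]
wrist [499.3 -14.8] [101.2  75.2] 87.2 [[459.0, -64.0], [534.0, -67.0], [539.0, 34.0], [464.0, 38.0]]
[ 0.4914964  -0.09978625 -0.02346464]
```

Emit:
play_rows:
  steps:
    - [[0.3,0.2,0],0]
    - [[0.3,0,0],0]
    - [[0.2,0,0],0]
    - [[0.12,0,0],0]
    - [[0.08,0,0],0]
    - [[0.08,0,0],0]
    - [[0.08,0,0],0]
    - [[0,0,0],0]

```text
time_s: 18.55
eef_pos: [0.4992, -0.0741, -0.0227]
eef_rot: [2.25, 2.184, -0.001]
ft_force: [3.2, -5.3, 0.0]
grip_width: 0.0399
grip_force: 3.1
```

Emit:
play_rows:
  steps:
    - [[0.06,0,0],0]
    - [[0,0,0],0]

```text
time_s: 18.8
eef_pos: [0.4994, -0.0741, -0.0225]
eef_rot: [2.249, 2.182, -0.004]
ft_force: [3.3, -9.0, -0.4]
grip_width: 0.0403
grip_force: 4.6
```

Emit:
play_rows:
  steps:
    - [[0,0,-0.1],0]
    - [[0,0,-0.1],0]
    - [[0.01,0,-0.1],0]
    - [[0.01,0,-0.1],0]
    - [[0,0,0],0]

```text
time_s: 19.42
eef_pos: [0.4994, -0.0736, -0.0122]
eef_rot: [2.249, 2.182, -0.003]
ft_force: [1.2, -8.7, -0.0]
grip_width: 0.0402
grip_force: 4.5
```

```bash
python3 - <<'E'
from h import *
board(f="pics/w7.png")
E
```

```text
wrist [500.3  -6.8] [124.4  79. ] 88.4 [[459.0, -68.0], [538.0, -70.0], [542.0, 54.0], [463.0, 56.0]]
```

Emit:
play_rows:
  steps:
    - [[0.01,0,-0.1],0]
    - [[0.01,0,-0.1],0]
    - [[0.01,0,-0.1],0]
    - [[0.02,0,-0.1],0]
    - [[0,0,0],0]

```text
time_s: 20.1
eef_pos: [0.4994, -0.0722, -0.0021]
eef_rot: [2.249, 2.182, -0.003]
ft_force: [1.7, -9.7, 0.5]
grip_width: 0.0399
grip_force: 4.3
```

Emit:
play_rows:
  steps:
    - [[0.04,0,-0.2],0]
    - [[0.05,0,-0.2],0]
    - [[0.06,0,-0.2],0]
    - [[0.06,0,-0.2],0]
    - [[0,0,0],0]

```text
time_s: 20.72
eef_pos: [0.4996, -0.0667, 0.0184]
eef_rot: [2.249, 2.182, -0.003]
ft_force: [1.0, -7.4, 2.7]
grip_width: 0.0397
grip_force: 4.1
```

```bash
python3 - <<'E'
from h import *
board(f="pics/w8.png")
E
```

```text
wrist [500.8  -9.8] [130.2  90.7] 88.2 [[453.0, -73.0], [544.0, -76.0], [548.0, 54.0], [458.0, 57.0]]
```

Emit:
play_rows:
  steps:
    - [[0.07,0,-0.2],0]
    - [[0.085,0,-0.2],0]
    - [[0.1,0,-0.2],0]
    - [[0.115,0,-0.2],0]
    - [[0,0,0],0]

```text
time_s: 21.4
eef_pos: [0.4991, -0.0549, 0.0377]
eef_rot: [2.252, 2.186, 0.001]
ft_force: [0.3, -4.7, 2.9]
grip_width: 0.0397
grip_force: 2.2
```

Emit:
play_rows:
  steps:
    - [[0.12,0,-0.2],0]
    - [[0.13,0,-0.2],0]
    - [[0.15,0,-0.2],0]
    - [[0.17,0,-0.2],0]
    - [[0,0,0],0]

```text
time_s: 22.02
eef_pos: [0.4982, -0.0386, 0.0564]
eef_rot: [-2.252, -2.189, -0.0]
ft_force: [-0.2, -0.3, -0.4]
grip_width: 0.0403
grip_force: 0.0
```

```bash
python3 - <<'E'
from h import *
board(f="pics/w9.png")
d=cam("scene");save(d,"pics/s9.png")
E
```

```text
wrist [499.9 -12.8] [127.   79.5] 88.4 [[458.0, -75.0], [538.0, -77.0], [541.0, 49.0], [462.0, 52.0]]
```

View pics/s9.png

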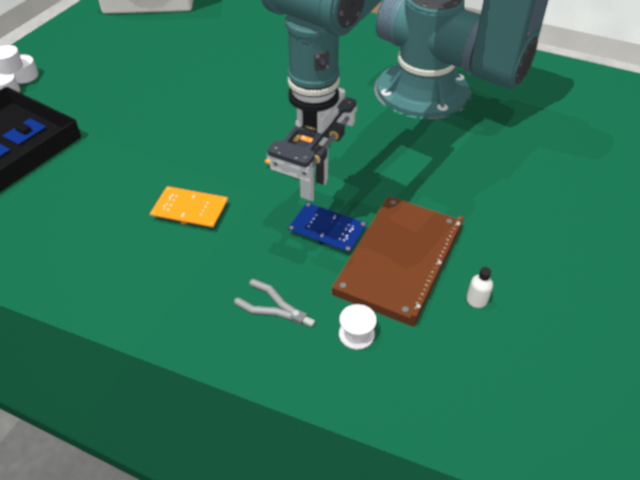

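```bash
python3 - <<'E'
from h import *
board("top",lo=(105,110,60)); 
d,c=board(f="pics/w10.png")
a=cv2.approxPolyDP(c,8,True).reshape(-1,2);print(a.tolist());print(onz(d,a,.017).round(3)[:,:2].tolist())
d=cam("scene");hsv=cv2.cvtColor(d["image"],cv2.COLOR_RGB2HSV);m=cv2.inRange(hsv,(105,110,40),(130,255,255));m[:,:200]=0;m=cv2.morphologyEx(m,cv2.MORPH_CLOSE,np.ones((7,7)))
c=max(cv2.findContours(m,0,2)[0],key=cv2.contourArea);a=cv2.approxPolyDP(c,3,True).reshape(-1,2);print(a.tolist(),onz(d,a,.017).round(3)[:,:2].tolist())
s=sense();print(s["eef_pos"],s["ft_force"])
E
```

```text
top [466.5  19. ] [12.2  6.9] 89.9 [[463.0, 13.0], [470.0, 13.0], [470.0, 25.0], [463.0, 25.0]]
wrist [499.7 -12.2] [119.3  75.1] 88.4 [[461.0, -71.0], [536.0, -73.0], [539.0, 46.0], [464.0, 48.0]]
[[280, 123], [268, 137], [274, 273], [283, 289], [359, 289], [360, 274], [374, 274], [380, 137], [368, 135], [369, 123]]
[[0.472, 0.048], [0.464, 0.04], [0.462, -0.058], [0.467, -0.071], [0.525, -0.073], [0.525, -0.06], [0.536, -0.061], [0.538, 0.037], [0.53, 0.039], [0.531, 0.047]]
[[288, 228], [349, 251], [365, 225], [310, 204], [303, 207]] [[0.535, -0.071], [0.54, 0.047], [0.471, 0.048], [0.464, -0.062], [0.477, -0.071]]
[ 0.49807235 -0.03939419  0.0559914 ] [ 0.45447817 -0.03203788  0.8856644 ]
```

The board slipped off the tips because the lead end slid down the jig face as it tipped. It is now flat and square, 8 mm short of the jig. I'll retry with the tips lower and a path that rises less.

Emit:
play_rows:
  steps:
    - [[-0.7,0,0],0]
    - [[-0.7,0,0],0]
    - [[-0.7,0,0],0]
    - [[-0.5,0,0.8],0]
    - [[0,0,0.9],0]
    - [[0,0,0.9],0]
    - [[0,0,0.5],0]
    - [[0,0,0.2],0]
    - [[0,0,0],0]

```text
time_s: 23.4
eef_pos: [0.4967, -0.1048, -0.0259]
eef_rot: [2.254, 2.188, 0.0]
ft_force: [-0.3, 0.3, -0.3]
grip_width: 0.0399
grip_force: 0.0
```

Emit:
play_rows:
  steps:
    - [[0,0,0.06],0]
    - [[0,0,0],0]

```text
time_s: 23.65
eef_pos: [0.497, -0.1046, -0.027]
eef_rot: [2.253, 2.188, 0.001]
ft_force: [0.3, 0.7, -0.7]
grip_width: 0.0397
grip_force: 0.0
```

Emit:
play_rows:
  steps:
    - [[0.25,0,0],0]
    - [[0.25,0,0],0]
    - [[0.2,0,0],0]
    - [[0.15,0,0],0]
    - [[0.12,0,0],0]
    - [[0.12,0,0],0]
    - [[0.1,0,0],0]
    - [[0.08,0,0],0]
    - [[0.06,0,0],0]
    - [[0,0,0],0]

```text
time_s: 24.9
eef_pos: [0.4975, -0.074, -0.0274]
eef_rot: [2.251, 2.186, -0.006]
ft_force: [-0.4, -7.5, -0.4]
grip_width: 0.0399
grip_force: 3.6
```

Emit:
play_rows:
  steps:
    - [[0,0,-0.1],0]
    - [[0.005,0,-0.1],0]
    - [[0.01,0,-0.1],0]
    - [[0.01,0,-0.1],0]
    - [[0.015,0,-0.1],0]
    - [[0.02,0,-0.1],0]
    - [[0.02,0,-0.1],0]

```text
time_s: 25.78
eef_pos: [0.4976, -0.0728, -0.0095]
eef_rot: [2.251, 2.185, -0.007]
ft_force: [-1.6, -8.0, 0.9]
grip_width: 0.0401
grip_force: 4.3
```

Emit:
play_rows:
  steps:
    - [[0.04,0,-0.14],0]
    - [[0.045,0,-0.14],0]
    - [[0.05,0,-0.14],0]
    - [[0.055,0,-0.14],0]
    - [[0.06,0,-0.14],0]

```text
time_s: 26.4
eef_pos: [0.498, -0.0686, 0.0088]
eef_rot: [2.249, 2.182, -0.011]
ft_force: [-1.9, -13.9, 2.7]
grip_width: 0.04
grip_force: 6.5
```

Emit:
play_rows:
  steps:
    - [[0.05,0,-0.18],0]
    - [[0.06,0,-0.18],0]
    - [[0.07,0,-0.17],0]
    - [[0.08,0,-0.17],0]

```text
time_s: 26.9
eef_pos: [0.4983, -0.0614, 0.0267]
eef_rot: [2.249, 2.182, -0.009]
ft_force: [-2.8, -11.9, 4.9]
grip_width: 0.0396
grip_force: 5.5
```

```bash
cat >> h.py <<'E'
def edge():
    # trail edge height from its apparent width (75 mm) at fingers' forward distance
    d=cam("wrist");hsv=cv2.cvtColor(d["image"],cv2.COLOR_RGB2HSV);m=cv2.inRange(hsv,(105,90,40),(130,255,255))
    m=cv2.morphologyEx(m,cv2.MORPH_OPEN,np.ones((5,5)))
    w=[(r,np.ptp(np.nonzero(m[r])[0])) for r in range(0,480,12) if m[r].sum()>255*30]
    print(w); s=sense();print(s["eef_pos"],s["ft_force"]);return d
E
python3 - <<'E'
from h import *
d=edge()
s=sense();t=np.array(s["eef_pos"]);M=R.from_rotvec(s["eef_rot"]).as_matrix()
for h in(.03,.04,.05): 
    a,b=proj(d,[t+M@[.008,-.0375,-h],t+M@[.008,.0375,-h]]);print(h,a[1],b[0]-a[0])
E
```

```text
[(72, np.int64(103)), (84, np.int64(135)), (96, np.int64(136)), (108, np.int64(137)), (120, np.int64(137)), (132, np.int64(139)), (144, np.int64(139)), (156, np.int64(140)), (168, np.int64(141)), (180, np.int64(142)), (192, np.int64(142)), (204, np.int64(144)), (216, np.int64(144)), (228, np.int64(144)), (240, np.int64(146)), (252, np.int64(146)), (264, np.int64(147)), (276, np.int64(117))]
[ 0.4985633  -0.06116805  0.02731357] [ -3.84408348 -10.52010416   5.4322289 ]
0.03 274.37780549955846 140.07450911052334
0.04 281.9786096918282 147.3159134194436
0.05 290.4060002183445 155.3411190226324
```

Emit:
play_rows:
  steps:
    - [[0.12,0,-0.19],0]
    - [[0.14,0,-0.19],0]
    - [[0.15,0,-0.19],0]
    - [[0.17,0,-0.19],0]

```text
time_s: 27.45
eef_pos: [0.4992, -0.0432, 0.0452]
eef_rot: [2.252, 2.185, -0.0]
ft_force: [0.2, -4.6, 3.5]
grip_width: 0.0401
grip_force: 2.1
```

```bash
cat >> h.py <<'E'
def tab(d,hs):
    s=sense();t=np.array(s["eef_pos"]);M=R.from_rotvec(s["eef_rot"]).as_matrix()
    for h in hs:
        a,b=proj(d,[t+M@[.008,-.0375,-h],t+M@[.008,.0375,-h]]);print(h,a[1].round(),(b[0]-a[0]).round())
E
python3 - <<'E'
from h import *
d=edge();tab(d,(.03,.04,.05,.06))
E
```

```text
[(108, np.int64(87)), (120, np.int64(116)), (132, np.int64(118)), (144, np.int64(120)), (156, np.int64(123)), (168, np.int64(125)), (180, np.int64(127)), (192, np.int64(129)), (204, np.int64(131)), (216, np.int64(133)), (228, np.int64(135)), (240, np.int64(137)), (252, np.int64(139)), (264, np.int64(113)), (276, np.int64(130))]
[ 0.49949541 -0.04196647  0.0456047 ] [-0.41711661 -1.72925697  1.93739147]
0.03 273.0 140.0
0.04 280.0 147.0
0.05 289.0 155.0
0.06 298.0 164.0
```

Emit:
play_rows:
  steps:
    - [[0.1,0,-0.02],0]
    - [[0.1,0,-0.02],0]
    - [[0.1,0,-0.04],0]

```text
time_s: 27.88
eef_pos: [0.4981, -0.034, 0.0453]
eef_rot: [-2.253, -2.188, 0.001]
ft_force: [0.8, -1.1, 1.3]
grip_width: 0.04
grip_force: 0.7
```

```bash
python3 - <<'E'
from h import *
d=edge();tab(d,(.03,.04,.05,.06))
E
```

```text
[(120, np.int64(86)), (132, np.int64(113)), (144, np.int64(117)), (156, np.int64(120)), (168, np.int64(122)), (180, np.int64(126)), (192, np.int64(128)), (204, np.int64(131)), (216, np.int64(133)), (228, np.int64(137)), (240, np.int64(139)), (252, np.int64(142)), (264, np.int64(144)), (276, np.int64(116))]
[ 0.49819243 -0.03362658  0.04551432] [-0.15790698 -0.62213696  1.17574187]
0.03 274.0 140.0
0.04 282.0 147.0
0.05 290.0 155.0
0.06 299.0 164.0
```

Emit:
play_rows:
  steps:
    - [[0.16,0,-0.08],0]
    - [[0.16,0,-0.08],0]
    - [[0.16,0,-0.08],0]
    - [[0.16,0,-0.08],0]
    - [[0.16,0,-0.08],0]

```text
time_s: 28.55
eef_pos: [0.499, -0.0141, 0.0559]
eef_rot: [-2.254, -2.189, -0.0]
ft_force: [0.8, -0.7, 0.3]
grip_width: 0.0398
grip_force: 0.3
```

```bash
python3 - <<'E'
from h import *
d=edge();tab(d,(.03,.04,.05,.06))
E
```

```text
[(156, np.int64(107)), (168, np.int64(110)), (180, np.int64(114)), (192, np.int64(119)), (204, np.int64(123)), (216, np.int64(128)), (228, np.int64(132)), (240, np.int64(136)), (252, np.int64(141)), (264, np.int64(145)), (276, np.int64(117))]
[ 0.499258   -0.01367003  0.05623159] [-0.64695325 -1.17879934  0.19421342]
0.03 274.0 140.0
0.04 281.0 147.0
0.05 290.0 155.0
0.06 299.0 164.0
```

Emit:
play_rows:
  steps:
    - [[0.17,0,-0.07],0]
    - [[0.17,0,-0.07],0]
    - [[0.17,0,-0.06],0]
    - [[0.17,0,-0.06],0]
    - [[0.17,0,-0.05],0]
    - [[0.17,0,-0.05],0]
    - [[0.17,0,-0.04],0]

```text
time_s: 29.48
eef_pos: [0.5, 0.0155, 0.0659]
eef_rot: [-2.254, -2.189, 0.0]
ft_force: [-0.4, -0.5, 0.2]
grip_width: 0.0402
grip_force: 0.1
```

```bash
python3 - <<'E'
from h import *
d=edge();tab(d,(.03,.04,.05,.06))
E
```

```text
[(204, np.int64(105)), (216, np.int64(113)), (228, np.int64(120)), (240, np.int64(127)), (252, np.int64(134)), (264, np.int64(141)), (276, np.int64(119)), (288, np.int64(88))]
[0.50011427 0.01600709 0.06610058] [ 0.57722561 -0.04065101 -0.53101671]
0.03 274.0 140.0
0.04 281.0 147.0
0.05 290.0 155.0
0.06 299.0 164.0
```

Emit:
play_rows:
  steps:
    - [[0.16,0,-0.04],0]
    - [[0.16,0,-0.03],0]
    - [[0.16,0,-0.03],0]
    - [[0.16,0,-0.02],0]
    - [[0.16,0,-0.02],0]
    - [[0.12,0,0],0]
    - [[0.12,0,0],0]
    - [[0.1,0,0],0]

```text
time_s: 30.52
eef_pos: [0.5009, 0.0439, 0.0694]
eef_rot: [2.254, 2.188, 0.0]
ft_force: [-0.1, 0.6, -0.0]
grip_width: 0.0402
grip_force: 0.0
```

```bash
python3 - <<'E'
from h import *
d=edge();save(d,"pics/w12.png")
E
```

```text
[(240, np.int64(109)), (252, np.int64(120)), (264, np.int64(132)), (276, np.int64(140)), (288, np.int64(88))]
[0.50081277 0.04408002 0.06934305] [-0.33996179  0.76957091  0.72975896]
```

Emit:
play_rows:
  steps:
    - [[0.1,0,0],0]
    - [[0.1,0,0],0]
    - [[0.1,0,0],0]
    - [[0.1,0,0],0]
    - [[0,0,0],0]
    - [[0,0,0],0]

```text
time_s: 31.32
eef_pos: [0.5011, 0.0537, 0.0694]
eef_rot: [2.254, 2.188, -0.0]
ft_force: [-0.1, 0.1, -0.2]
grip_width: 0.0399
grip_force: 0.0
```

```bash
python3 - <<'E'
from h import *
d=edge();save(d,"pics/w13.png");board("top",lo=(100,90,40))
E
```

```text
[(252, np.int64(112)), (264, np.int64(130)), (276, np.int64(117))]
[0.50114879 0.05366237 0.06937111] [ 0.35895228 -0.0793442  -0.36174289]Traceback (most recent call last):
  File "<stdin>", line 2, in <module>
  File "h.py", line 28, in board
    c=max(cv2.findContours(m,0,2)[0],key=cv2.contourArea)
ValueError: max() iterable argument is empty
```

Still following, about vertical. A bit more.

Emit:
play_rows:
  steps:
    - [[0.1,0,0],0]
    - [[0.1,0,0],0]
    - [[0.1,0,0],0]
    - [[0.1,0,0],0]
    - [[0,0,0],0]
    - [[0,0,0],0]

```text
time_s: 32.17
eef_pos: [0.5014, 0.0636, 0.0694]
eef_rot: [2.254, 2.188, -0.0]
ft_force: [0.8, -0.0, -0.2]
grip_width: 0.0402
grip_force: 0.0
```

```bash
python3 - <<'E'
from h import *
d=edge();save(d,"pics/w14.png")
E
```

```text
[(192, np.int64(107)), (204, np.int64(126)), (216, np.int64(120)), (228, np.int64(114)), (252, np.int64(78))]
[0.50142326 0.06363878 0.06936623] [0.07077648 0.32205917 0.51752578]
```

Emit:
play_rows:
  steps:
    - [[-0.5,0,0],0]
    - [[-0.5,0,0],0]
    - [[-0.5,0,0],0]
    - [[-0.5,0,0],0]
    - [[0,0,0],0]

```text
time_s: 32.85
eef_pos: [0.5, 0.0126, 0.0694]
eef_rot: [2.256, 2.186, -0.0]
ft_force: [-0.4, 0.2, -0.4]
grip_width: 0.0398
grip_force: 0.0
```

```bash
python3 - <<'E'
from h import *
d,c=board(z=.022,f="pics/w15.png")
E
```

```text
wrist [504.2  80.6] [118.9  74.5] 88.4 [[465.0, 22.0], [540.0, 20.0], [543.0, 139.0], [469.0, 141.0]]
```

View pics/w15.png

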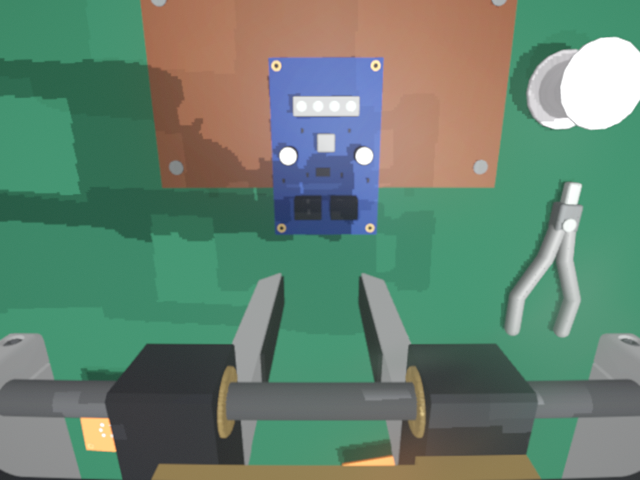

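The board has flipped. It lies component side up on the jig with the relays at (325,207), the terminal strip at (326,106), and the lead edge overhanging the jig's front by about 35 mm. Next I'll push on the relays' outer faces with the fingers nearly closed.

Emit:
play_rows:
  steps:
    - [[-0.1,0.1,0],0]
    - [[0,0,0.7],0]
    - [[0,0,0.8],0]
    - [[0,0,0.8],0]
    - [[0,0,0.5],0]
    - [[0,0,0],0]
  gripper: 10

```text
time_s: 33.65
eef_pos: [0.501, 0.0114, -0.0023]
eef_rot: [-2.252, -2.187, 0.003]
ft_force: [0.3, 0.2, -0.9]
grip_width: 0.01
grip_force: 0.0
```

Emit:
play_rows:
  steps:
    - [[0.2,0,0],0]
    - [[0.2,0,0],0]
    - [[0.2,0,0],0]
    - [[0.15,0,0],0]
    - [[0.15,0,0],0]
    - [[0.15,0,0],0]
    - [[0.15,0,0],0]
    - [[0.15,0,0],0]

```text
time_s: 34.65
eef_pos: [0.5034, 0.045, -0.0006]
eef_rot: [2.254, 2.188, -0.0]
ft_force: [0.2, -1.5, 0.8]
grip_width: 0.01
grip_force: 0.7
```

```bash
python3 - <<'E'
from h import *
d,c=board(z=.022,f="pics/w16.png")
E
```

```text
wrist [504.3 100. ] [119.3  74.7] 88.3 [[465.0, 41.0], [540.0, 39.0], [543.0, 159.0], [469.0, 161.0]]
```

Emit:
play_rows:
  steps:
    - [[0.15,0,0],0]
    - [[0.15,0,0],0]
    - [[0.15,0,0],0]
    - [[0.15,0,0],0]
    - [[0.12,0,0],0]
    - [[0.1,0,0],0]
    - [[0.08,0,0],0]
    - [[0,0,0],0]

```text
time_s: 35.7
eef_pos: [0.5039, 0.0677, -0.0008]
eef_rot: [-2.253, -2.188, -0.0]
ft_force: [-0.5, -0.1, 0.4]
grip_width: 0.01
grip_force: 0.0
```

Emit:
play_rows:
  steps:
    - [[0.08,0,0],0]
    - [[0.08,0,0],0]
    - [[0,0,0],0]

```text
time_s: 36.08
eef_pos: [0.5041, 0.0716, -0.0007]
eef_rot: [-2.254, -2.188, -0.0]
ft_force: [-0.4, -0.3, -0.2]
grip_width: 0.01
grip_force: 0.0
```

Emit:
play_rows:
  steps:
    - [[0.06,0,0],0]
    - [[0.06,0,0],0]
    - [[0,0,0],0]

```text
time_s: 36.45
eef_pos: [0.5043, 0.0745, -0.0006]
eef_rot: [-2.254, -2.189, -0.0]
ft_force: [0.3, -0.8, -0.3]
grip_width: 0.01
grip_force: 0.0
```

```bash
python3 - <<'E'
from h import *
d,c=board(z=.022,f="pics/w17.png")
E
```

```text
wrist [505.1 129.6] [119.3  74.7] 88.3 [[466.0, 71.0], [541.0, 69.0], [544.0, 188.0], [469.0, 190.0]]
```

Nearly there. Small steps until the force shows contact with the stop.

Emit:
play_rows:
  steps:
    - [[0.05,0,0],0]
    - [[0.05,0,0],0]
    - [[0,0,0],0]

```text
time_s: 36.88
eef_pos: [0.5043, 0.0754, -0.0006]
eef_rot: [2.252, 2.187, -0.003]
ft_force: [-0.5, -5.1, 0.6]
grip_width: 0.0098
grip_force: 2.6
```

Emit:
play_rows:
  steps:
    - [[0.05,0,0],0]
    - [[0.05,0,0],0]
    - [[0,0,0],0]

```text
time_s: 37.25
eef_pos: [0.5044, 0.0754, -0.0005]
eef_rot: [2.25, 2.184, -0.009]
ft_force: [-0.9, -10.2, 1.4]
grip_width: 0.0099
grip_force: 5.3
```

Emit:
play_rows:
  steps:
    - [[-0.1,0,0],0]
    - [[-0.3,0,0],0]
    - [[-0.5,0,0],0]
    - [[-0.5,0,0],0]
    - [[-0.8,0,-0.4],0]
    - [[-0.8,0,-0.8],0]
    - [[-0.8,0,-1],0]
    - [[-0.5,0,-1],0]
    - [[0,0,-1],0]
    - [[0,0,0],0]

```text
time_s: 38.5
eef_pos: [0.5029, -0.029, 0.1067]
eef_rot: [2.252, 2.185, 0.005]
ft_force: [0.2, -0.6, -0.5]
grip_width: 0.0096
grip_force: 0.0
```

```bash
python3 - <<'E'
from h import *
d,c=board(z=.022);d2,c2=board("top",z=.022,lo=(105,110,60))
# gap: brown pixels between board trail edge and stop strip, and stop line in the top view
hsv=cv2.cvtColor(d2["image"],cv2.COLOR_RGB2HSV);m=cv2.inRange(hsv,(3,90,60),(13,255,220))
cc=max(cv2.findContours(m,0,2)[0],key=cv2.contourArea);P=(onz(d2,cc.reshape(-1,2).astype(float),.020)[:,:2]*1000).astype(np.float32);print(cv2.boxPoints(cv2.minAreaRect(P)).round())
u,v=proj(d2,[.507,.185,.022])[0];print(u,v);u,v=int(u)-75,int(v)-60
cv2.imwrite("pics/f.png",cv2.resize(d2["image"][v:v+120,u:u+160],None,fx=5,fy=5,interpolation=2)[:,:,::-1])
s=sense();print(s["eef_pos"],s["time_s"])
E
```

```text
wrist [504.2 107.1] [72.7 74.5] 88.3 [[466.0, 72.0], [540.0, 70.0], [542.0, 142.0], [468.0, 145.0]]
top [504.8 144.3] [89.8 72.2] 88.3 [[467.0, 100.0], [540.0, 98.0], [542.0, 188.0], [470.0, 190.0]]
[[511.  90.]
 [625.  86.]
 [628. 195.]
 [515. 199.]]
218.93556751610555 274.65464198919483
[ 0.50085066 -0.02826961  0.10365782] 38.6
```

View pics/f.png

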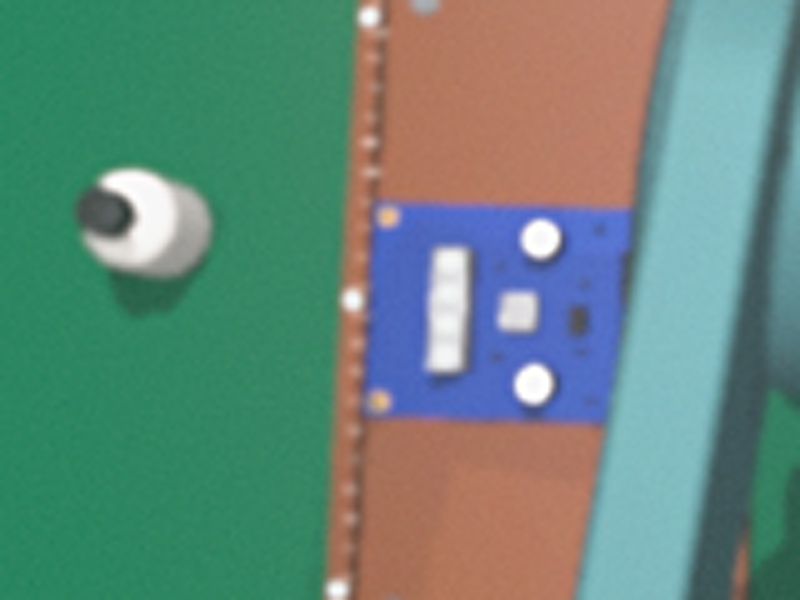

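The board lies component side up with its trailing edge flush along the stop strip at crop (370,300). The flux bottle hasn't been disturbed and the gripper is clear, so I'll hand in.

```bash
python3 -c "
from cell import sign_off
print(sign_off())"
```

```text
the job is handed in; nothing more can be done
None
```

The board was tipped up on the jig's front edge and flipped onto the jig without pinching. It lies component side up with its trailing edge flush along the stop strip. The reel, flux bottle and cutters were left alone, and I handed in at 38.6 s with the arm clear; the first tipping try slipped back flat on the bench and the second worked.

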